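# Seat a tube rack in the corner of the rack reader and hold it there

## Robot

A 7-joint arm with a two-finger parallel gripper is mounted at the origin on the work surface. World frame = base frame: x ahead of the robot, y to its left, z up, the work surface at z = 0. Lengths are in m, angles in rad, forces in N, time in s.
With the tool pointing down it reaches from about 0.425 to 0.8 m from the base axis. Payload 8.3 kg.
Tool frame: the origin (TCP) lies at the very end of the fingers, on their centre line; the grasp point (between the pads) lies 19 mm behind it; x points along the fingers, z is the direction in which the jaws open and shut, and the axes are right-handed (so a half turn about x gives the same grasp; the last joint's range is limited). The gripper opens to 85 mm and grips with 20 to 120 N. Pads are 22 mm wide; open, the fingers measure 114 mm over their backs; the gripper's body (76 mm by 85 mm) begins 54 mm behind the grasp point. The pads swing forward as they close: fully open they stand 13 mm farther back than shut.
Start: joints at [1.22, 0.383, 0.016, 1.37, -0.006, 1.388, -0.046], TCP at [0.177, -0.599, 0.199] pointing down, gripper open.
Joint ranges: [-2.95, 2.95], [-0.25, 2.06], [-1.52, 1.56], [0.18, 2.33], [-1.44, 4.58], [0.02, 2.06], [-3.01, 3.01]. Speed limits (rad/s): [2.39, 2.39, 3.01, 3.01, 3.14, 3.14, 3.14].

## Interface

Orientations are given as a rotation vector (axis times angle).
In Python, from cell import read_state, read_camera, arm gives the robot as it stands.
- The arm moves only by the tool play_rows, never from a script. Its argument "targets" is one flat list of numbers, 4 for each row, row after row: the shift along the tool's x, y, z in m, then the turn about the tool's x in rad. In form: [x, y, z, spin, x, y, z, spin, ...]. A call has 1 to 8 rows; each row shifts and turns the commanded pose from where the row before left it, along the tool's axes as they then stand; what a row does not reach is not made up. A row lasts 1/10 s, in which the tool goes at most 50 mm and 8.59 degrees, less where a joint would pass 70% of its speed; a pose out of reach is approached as far as the arm can. A call with a gripper value outside its range is refused whole. "gripper" is the closure, from -1 (fully open) to 1 (shut), set as the call begins (left out, the last holds). The fingers move at their own pace and stop on an object; "force" is the grip in N (left out, the last holds). Time passes only in rows, so rows that do not move let the fingers close. It gives the time, the measured TCP pose, the force and the opening at its end, in the units of the state.
- read_state(): the state, without advancing time (a new reading comes with each control period).
- read_camera(name): name is "side" or "top"; returns a dict with "img" (480x640x3 uint8, blue, green, red), "camera_matrix" (3x3 intrinsics, pixels), "dist_coeffs" ([k1, k2, p1, p2, k3] as OpenCV has them; the pictures are not rectified), "pose" (4x4, takes a point from camera to world coordinates). Camera axes: x right, y down, z forward; pixel columns grow to the right and rows downward; lengths in m; the calibration is good to about 2 mm. A picture is of the moment at which its call begins. There is no depth.
- arm.hand_in(): hands the job in, once; it reports no verdict.
The state is a dict: "time_s": time; "joint_positions": joint angles; "qd": joint speeds; "effort": joint torques, N m; "eef_pos": TCP position; "tcp_rot": TCP orientation; "contact_force": force on the tool from outside, world axes, zero at the start; "wrist_torque": the same for the moment, N m; "gripper_width": finger opening in m.
Only numpy, scipy, OpenCV 4.12 (cv2) and the standard library are available. Lean on these libraries where they do the work, as an engineer would, in place of code of your own. Each camera call takes 0.05 s, during which the arm holds its last target. There are 200 camera calls.

## Task

One place of the two-place rack reader is already taken by a rack of sample tubes; a second, identical rack is waiting on the trolley. Pick up the waiting rack, stand it in the free place with its long side along that place's side stop, and push it fully home into the corner, flat on the glass and square against the back stop and the side stop at once. Finish while still gripping it and pressing it firmly against both stops, without ramming them, and leave the other rack and the things around alone.

Things in the scene. Friction and masses are not known exactly. Their poses are not given: they have to be found in the camera images.
- rack_mid (a point): centre of the waiting rack, half-way up (25 mm above its underside). A white block-shaped plastic tube rack, 114 mm long (its x), 60 mm wide (its y), 50 mm high; its 18 capped tubes stand up to 60 mm above its underside; 0.25 to 0.5 kg. It stands on the trolley top (z = 0), long axis within 35 degrees of world x. Grip it across the 60 mm width. Either way round is right in the reader.
- rack: the same waiting rack; origin at the centre of its underside, axes as for rack_mid
- reader: low white box fixed to the trolley: 180 mm deep (x), 230 mm wide (y), flat top 55 mm high with two glass windows side by side. Origin: centre of its underside; x points to its back (back stop), y to its left. A rack fully home lies along x, centre at x = +18 mm, y = +62 (left place) or -62 mm (right); 64 mm are free between two racks. Top and stops are smooth: the rack slides at friction 0.15.
- window: glass window of the FREE place. Its origin lies on the glass surface (55 mm above the trolley), exactly below the centre of a rack that is fully home there; axes parallel to the reader's. Left place if its y in the reader's frame is positive, right place if negative.
- back_stop: rigid aluminium bar along the back edge of both places, 12 mm high above the glass, 10 mm thick in x, 206 mm long in y; origin at the centre of its underside. Its front face (5 mm to -x of its origin) is the stop for the rack's short end.
- side_stop_left: rigid side stop of the left place, at its outer (+y) edge: two aluminium pads, each 25 mm long in x, 10 mm thick in y and 12 mm high above the glass, centred 44.5 mm before and behind the origin, with a 64 mm wide finger gap between them (free of any stop). Origin at glass height; the inner faces (5 mm to -y of the origin) are the stop for the rack's long side.
- side_stop_right: the same for the right place, at its outer (-y) edge; its inner faces lie 5 mm to +y of its origin
- other_rack: the rack already standing in the other place, the same kind and size; loose, origin at the centre of its underside
- tray: loose, low stainless-steel tray, 140 x 220 x 28 mm, beyond the work; origin at the centre of its underside
- spray_bottle: loose white spray bottle, 84 mm diameter, 240 mm high, far to the left; origin at the centre of its underside
- bandage_box: loose open cardboard box with two bandage rolls, 120 x 100 mm, 95 mm high, far to the right; origin at the centre of its underside

How it is judged:
On the way:
1. the waiting rack is picked up in the gripper, clear of the trolley (height (world z) of rack_mid above 0.05 m and contact force between the fingers and rack above 1 N), for 0.1 s.
At the end, for the whole second after the job is handed in: Through the last second the rack is gripped and still in the free place, pressing on its back stop and side stop with over 2 N each (fingers over 2 N); centre within 3 mm of fully home in x, y and height, square within 0.03 rad, upright within 0.035 rad (contact force between rack and back_stop above 2 N and (contact force between rack and side_stop_left above 2 N or contact force between rack and side_stop_right above 2 N) and contact force between the fingers and rack above 2 N and x of rack_mid in the frame of window between -0.003 and 0.003 m and y of rack_mid in the frame of window between -0.003 and 0.003 m and z of rack_mid in the frame of window between 0.022 and 0.028 m and angle between the x axis of rack and the x axis of reader, either way round below 0.03 rad and angle between rack's own z axis and vertical below 0.035 rad and linear speed of rack below 0.01 m/s); the arm keeps its last pose, push and grip.
It fails at once if the rack is rammed against a stop (over 50 N) (contact force between rack and back_stop above 50 N or contact force between rack and side_stop_left above 50 N or contact force between rack and side_stop_right above 50 N).
It fails at once if the other rack is disturbed (moved over 8 mm) (distance of other_rack from where it was at the start of the episode above 0.008 m).
It fails at once if a bystander is disturbed (moved over 20 mm) (distance of any of tray, spray_bottle, bandage_box from where it was at the start of the episode above 0.02 m).
It also fails if it takes over 56 s, if anything falls off the work surface, if the arm or the gripper's body presses on something with over 40 N, if the wrist force passes 120 N, or if a joint passes its speed limit or range.

## Working session

There is one attempt and no reset: what is moved stays moved. The work goes in short steps, Python scripts to look and compute and a tool call to move; the robot and the scene stay as the last step left them, time stands still between calls to the robot, and variables do not carry over. Pictures are saved under pics/ and viewed, about 8 in all and at most 12, crops included, and the job is handed in when it is done.

Besides the shell and the picture viewer there is one more tool, called after "Call:" as name(argument=value, ...) on one line, values as JSON. play_rows: Moves the arm, as the interface text tells. Its arguments: {"type":"object","properties":{"targets":{"type":"array"},"gripper":{"type":"number"},"force":{"type":"number"}},"required":["targets"]}

```bash
mkdir -p pics
cat > h.py <<'E'
import numpy as np, cv2
from cell import read_state, read_camera, arm
from scipy.spatial.transform import Rotation as R
def ray(c,uv,z):
    p=cv2.undistortPoints(np.array(uv,float).reshape(-1,1,2),np.array(c["camera_matrix"]),np.array(c["dist_coeffs"])).reshape(-1,2)
    T=np.array(c["pose"]); d=np.c_[p,np.ones(len(p))]@T[:3,:3].T; o=T[:3,3]
    return o+d*((z-o[2])/d[:,2])[:,None]
E
python3 - <<'E'
from h import *
import pickle
for n in("top","side"):
    c=read_camera(n); cv2.imwrite(f"pics/{n}0.png",c["img"]); pickle.dump(c,open(n+"0.pkl","wb"))
    print(n,np.round(c["pose"],3).tolist())
s=read_state();print(s)
print(R.from_rotvec(s["tcp_rot"]).as_matrix().round(3))
E
```

```text
top [[-0.023, -0.987, 0.16, 0.365], [-1.0, 0.026, 0.017, -0.019], [-0.021, -0.159, -0.987, 1.68], [0.0, 0.0, 0.0, 1.0]]
side [[-0.753, -0.486, 0.442, -0.126], [-0.657, 0.554, -0.51, 0.822], [0.003, -0.675, -0.737, 1.27], [0.0, 0.0, 0.0, 1.0]]
{'time_s': 0.1, 'joint_positions': array([ 1.22010694,  0.3841796 ,  0.01637147,  1.37103826, -0.00628262,
        1.38820196, -0.04652827]), 'qd': array([-0.00015939, -0.00454403, -0.00182636, -0.00223459, -0.00015697,
        0.00044615, -0.00032334]), 'effort': array([ 3.03808039e-03, -6.29122496e+01,  8.47481266e-01, -3.72758818e+01,
        1.67636195e-02,  1.04882510e-02,  7.18473132e-06]), 'eef_pos': array([ 0.17728279, -0.59879969,  0.19796788]), 'tcp_rot': array([ 0.99566586,  1.33321094, -0.99395442]), 'contact_force': array([-0.01458535,  0.26091008, -0.30567943]), 'wrist_torque': array([ 0.01302364, -0.02898044,  0.05265479]), 'gripper_width': 0.0858375079270371}
[[-0.001  0.959  0.284]
 [ 0.002  0.284 -0.959]
 [-1.    -0.    -0.002]]
```

View pics/top0.png

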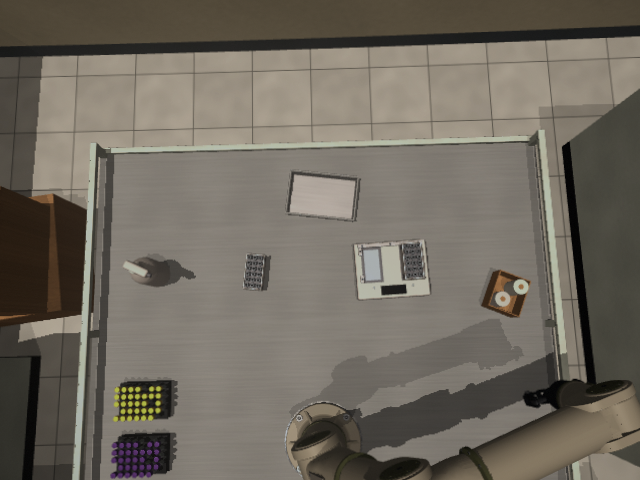

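View pics/side0.png

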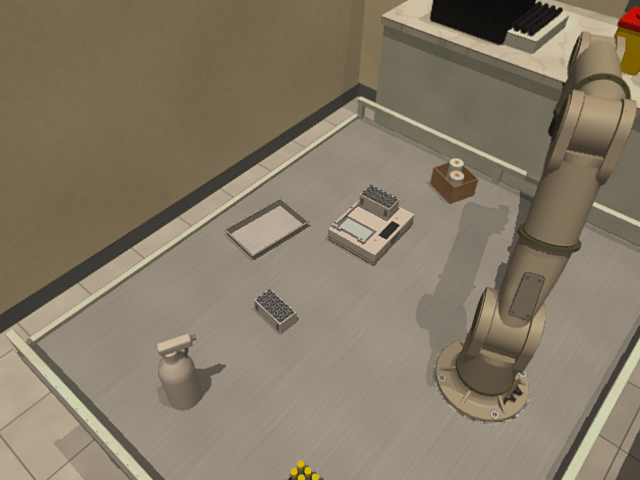

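Top view: the waiting rack is at (255,272). The reader is around (392,270), its left window (372,265) is free, and the other rack is at (413,260). The side view agrees. Next I'll enlarge crops to measure.

Run:
```python
from h import *
import pickle
c=pickle.load(open("top0.pkl","rb"));s=pickle.load(open("side0.pkl","rb"))
a=cv2.resize(c["img"][240:305,235:285],None,fx=6,fy=6,interpolation=cv2.INTER_CUBIC)
b=cv2.resize(c["img"][230:305,345:440],None,fx=5,fy=5,interpolation=cv2.INTER_CUBIC)
o=np.zeros((400,800,3),np.uint8);o[:390,:300]=a;o[:375,310:310+475]=b
cv2.imwrite("pics/crop1.png",o)
o=np.zeros((500,800,3),np.uint8)
o[:300,:300]=cv2.resize(s["img"][280:340,245:305],None,fx=5,fy=5,interpolation=cv2.INTER_CUBIC)
o[:450,310:310+475]=cv2.resize(s["img"][180:270,322:417],None,fx=5,fy=5,interpolation=cv2.INTER_CUBIC)
cv2.imwrite("pics/crop2.png",o)
print(c["camera_matrix"])
```

```text
[[506.83530819   0.         315.66902286]
 [  0.         506.83530819 240.97004102]
 [  0.           0.           1.        ]]
```

View pics/crop1.png

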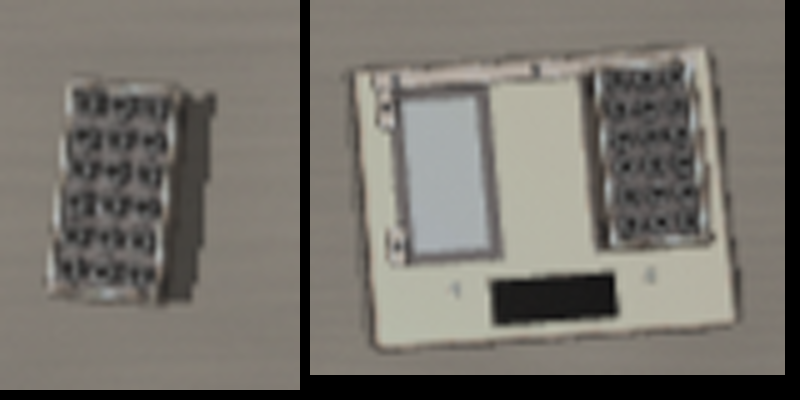

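View pics/crop2.png

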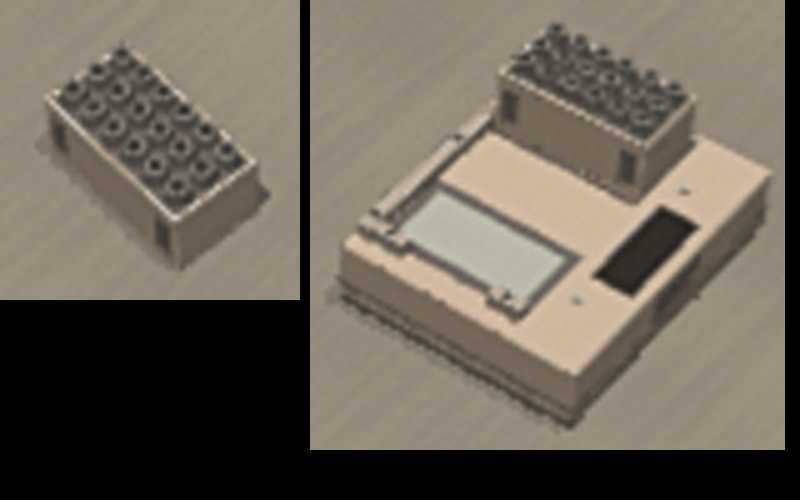

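Crops: the waiting rack's top corners are sharp in both views, and so are the reader's top corners. The free left place shows its two side pads and the back bar. I'll cast those corners onto planes.

Run:
```python
from h import *
import pickle
c=pickle.load(open("top0.pkl","rb"));s=pickle.load(open("side0.pkl","rb"))
def px(p,sc,ox,oy,sub=0): p=np.array(p,float);return (p-[sub,0]+.5)/sc-.5+[ox,oy]
def fit(P,M):  # 2D rigid
    P=P[:,:2];M=np.array(M,float);mp,mm=P.mean(0),M.mean(0);a=M-mm;b=P-mp
    th=np.arctan2((a[:,0]*b[:,1]-a[:,1]*b[:,0]).sum(),(a*b).sum())
    Rr=np.array([[np.cos(th),-np.sin(th)],[np.sin(th),np.cos(th)]])
    t=mp-Rr@mm; return t.round(4),round(th,4),(P-(M@Rr.T+t)).round(4).tolist(),Rr
rk=[(.057,.03),(.057,-.03),(-.057,-.03),(-.057,.03)]
rd=[(.09,.115),(.09,-.115),(-.09,-.115),(-.09,.115)]
print("rack top",fit(ray(c,px([(68,78),(183,85),(160,301),(48,293)],6,235,240),.05),rk)[:3])
print("rack side",fit(ray(s,px([(122,42),(47,97),(178,218),(258,163)],5,245,280),.05),[rk[1],rk[0],rk[3],rk[2]])[:3])
f=fit(ray(c,px([(354,70),(708,47),(737,322),(377,350)],5,345,230,310),.055),rd)
g=fit(ray(s,px([(343,240),(772,176),(575,376)],5,322,180,310),.055),[rd[0],rd[2],rd[3]])
for q in(f,g):
    print("reader",q[:3]); print(" window",q[0]+q[3]@[.018,.062])
w=ray(c,px([(398,92),(488,86),(500,255),(410,262)],5,345,230,310),.055); print("win glass c",w.mean(0),w.round(3).tolist())
```

```text
rack top (array([0.5359, 0.2118]), np.float64(-0.1005), [[0.0011, 0.0011], [0.0017, -0.0016], [-0.0013, 0.0001], [-0.0015, 0.0005]])
rack side (array([0.5352, 0.2113]), np.float64(-0.1009), [[0.0009, 0.002], [-0.0007, -0.0017], [0.0011, -0.0022], [-0.0012, 0.0019]])
reader (array([ 0.5313, -0.2314]), np.float64(0.0461), [[0.0004, -0.0006], [-0.0013, 0.0004], [0.0013, 0.0007], [-0.0004, -0.0005]])
 window [ 0.54642649 -0.16863704]
reader (array([ 0.5288, -0.2316]), np.float64(0.024), [[-0.0014, -0.0024], [0.0018, 0.0046], [-0.0004, -0.0021]])
 window [ 0.54530423 -0.16918517]
win glass c [ 0.54746153 -0.17147477  0.055     ] [[0.601, -0.141, 0.055], [0.603, -0.199, 0.055], [0.494, -0.202, 0.055], [0.491, -0.144, 0.055]]
```

Call:
play_rows(targets=[0, 0, 0, 0.13, 0, 0, 0, 0.13, 0, 0, 0, 0.128, 0, 0.0264, -0.0361, 0, 0, 0.0264, -0.0361, 0, 0, 0.0264, -0.0361, 0, 0, 0.0264, -0.0361, 0, 0, 0.0264, -0.0361, 0], gripper=-1, force=60)

```text
time_s: 0.9
eef_pos: [0.3276, -0.4312, 0.1986]
tcp_rot: [1.283, 1.161, -1.283]
contact_force: [0.6, -0.6, 0.3]
gripper_width: 0.0854
```

Call:
play_rows(targets=[0, 0.0264, -0.0361, 0, 0, 0.0264, -0.0361, 0, 0, 0.0264, -0.0361, 0, 0, 0.0264, -0.0361, 0, 0, 0.0264, -0.0361, 0, 0, 0.0264, -0.0361, 0, 0, 0.0264, -0.0361, 0])

```text
time_s: 1.6
eef_pos: [0.5367, -0.1984, 0.1986]
tcp_rot: [1.283, 1.16, -1.283]
contact_force: [0.1, -0.5, 0.0]
gripper_width: 0.0854
```

Call:
play_rows(targets=[0, -0.004, -0.041, 0, 0, -0.004, -0.041, 0, 0, -0.004, -0.041, 0, 0, -0.004, -0.041, 0, 0, -0.004, -0.041, 0, 0, -0.004, -0.041, 0, 0, -0.004, -0.041, 0])

```text
time_s: 2.3
eef_pos: [0.5363, 0.0899, 0.1987]
tcp_rot: [1.282, 1.16, -1.283]
contact_force: [1.0, -0.5, 0.2]
gripper_width: 0.0856
```

```bash
cat >> h.py <<'E'
def go(x,y,z,yaw):
    s=read_state(); M=R.from_rotvec(s["tcp_rot"]).as_matrix()
    d=M.T@(np.array([x,y,z])-s["eef_pos"]); zt=np.arctan2(M[1,2],M[0,2])
    w=yaw-np.pi/2; dy=(w-zt+np.pi)%(2*np.pi)-np.pi
    print("t",s["time_s"],"pos",s["eef_pos"].round(4),"yaw",round(zt+np.pi/2,4),"tilt",M[:,0].round(4),"F",s["contact_force"].round(1),"w",round(s["gripper_width"],4))
    print("shift tool",d.round(4),"spin",round(-dy,4))
E
python3 - <<'E'
from h import *
go(.5355,.2115,.008,-.10)
import pickle
# subpixel edge lines of reader top, from the top view, for its yaw
c=pickle.load(open("top0.pkl","rb"));g=cv2.GaussianBlur(cv2.cvtColor(c["img"],cv2.COLOR_BGR2GRAY),(3,3),0).astype(float)
C=[(354,70),(708,47),(737,322),(377,350)]
C=[np.array([(u-310+.5)/5-.5+345,(v+.5)/5-.5+230]) for u,v in C]
for i in range(4):
    a,b=C[i],C[(i+1)%4];t=(b-a)/np.linalg.norm(b-a);n=np.array([-t[1],t[0]]);pts=[]
    for f in np.linspace(.12,.88,40):
        p=a+f*(b-a);k=np.arange(-3,3.01,.1);q=(p+k[:,None]*n).astype(np.float32)
        v=cv2.remap(g.astype(np.float32),q[:,0].reshape(-1,1),q[:,1].reshape(-1,1),cv2.INTER_LINEAR).ravel()
        pts.append(q[np.argmax(np.abs(np.gradient(cv2.GaussianBlur(v.reshape(-1,1),(1,9),0).ravel())))])
    W=ray(c,pts,.055)[:,:2]
    L=cv2.fitLine(W.astype(np.float32),cv2.DIST_HUBER,0,.001,.001).ravel();L=-L if (L[0]+L[1])<0 else L
    print(i,"angle",np.arctan2(L[1],L[0])-(0 if i%2 else np.pi/2),"pt",L[2:])
E
```

```text
t 2.3 pos [0.5363 0.0899 0.1987] yaw -0.1004 tilt [-4.e-04 -2.e-04 -1.e+00] F [ 1.  -0.5  0.2] w 0.0856
shift tool [ 0.1907 -0.0129 -0.1209] spin -0.0004
0 angle -0.007180333 pt [ 0.61631656 -0.23242271]
1 angle 0.043942183 pt [ 0.53200614 -0.34395927]
2 angle 0.038945436 pt [-0.44538578  0.22919382]
3 angle 0.043185756 pt [ 0.52534956 -0.11771394]
```

Call:
play_rows(targets=[0, -0.0043, -0.0403, 0, 0, -0.0043, -0.0403, 0, 0, -0.0043, -0.0403, 0, 0.04, 0, 0, 0, 0.04, 0, 0, 0, 0.03, 0, 0, 0])

```text
time_s: 2.9
eef_pos: [0.5348, 0.2099, 0.0861]
tcp_rot: [1.28, 1.162, -1.284]
contact_force: [1.1, 0.1, -0.2]
gripper_width: 0.0853
```

Call:
play_rows(targets=[0.025, 0, 0, 0, 0.02, 0, 0, 0, 0.018, 0, 0, 0, 0.012, 0, 0, 0, 0.004, 0, 0, 0, 0, 0, 0, 0])

```text
time_s: 3.5
eef_pos: [0.5358, 0.21, 0.0096]
tcp_rot: [1.282, 1.161, -1.283]
contact_force: [-0.1, -0.3, 0.7]
gripper_width: 0.0853
```

Run:
```python
from h import *
go(.5355,.2115,.008,-.10)
o=np.zeros((450,800,3),np.uint8)
a=read_camera("top")["img"][235:310,225:290];b=read_camera("side")["img"][255:345,230:310]
o[:450,:390]=cv2.resize(a,(390,450));o[:450,400:800]=cv2.resize(b,(400,450))
cv2.imwrite("pics/grasp.png",o)
```

```text
t 3.5 pos [0.5358 0.21   0.0096] yaw -0.1001 tilt [-8.e-04 -1.e-04 -1.e+00] F [-0.1 -0.3  0.7] w 0.0853
shift tool [ 0.0016 -0.0005 -0.0015] spin -0.0001
```

View pics/grasp.png

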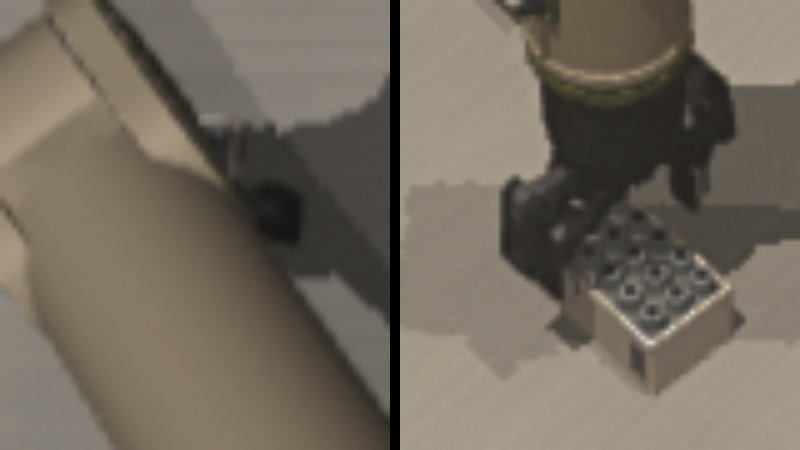

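In the side half, the open fingers straddle the rack at its middle, one on each long side. The arm hides the rack in the top view. I'll close the gripper.

Call:
play_rows(targets=[0, 0, 0, 0, 0, 0, 0, 0, 0, 0, 0, 0, 0, 0, 0, 0, 0, 0, 0, 0, 0, 0, 0, 0, 0, 0, 0, 0], gripper=1, force=60)

```text
time_s: 4.3
eef_pos: [0.5368, 0.2104, 0.0117]
tcp_rot: [1.284, 1.159, -1.281]
contact_force: [-3.1, -2.0, 10.4]
gripper_width: 0.0565
```

Call:
play_rows(targets=[-0.01, 0, 0, 0, -0.02, 0, 0, 0, -0.03, 0, 0, 0, -0.03, 0, 0, 0, -0.03, 0, 0, 0, -0.02, 0, 0, 0, -0.01, 0, 0, 0])

```text
time_s: 5.0
eef_pos: [0.5366, 0.2104, 0.1624]
tcp_rot: [1.285, 1.159, -1.28]
contact_force: [0.7, 0.5, -3.8]
gripper_width: 0.0561
```

Run:
```python
from h import *
th=.042; ctr=np.array([.530,-.2315]); Rr=np.array([[np.cos(th),-np.sin(th)],[np.sin(th),np.cos(th)]])
w=ctr+Rr@[.018,.062]; p=ctr+Rr@[.018-.02,.062-.012]; print(w,p)
go(p[0],p[1],.155,th)
```

```text
[ 0.54538089 -0.1687989 ] [ 0.52590238 -0.18162807]
t 5.0 pos [0.5366 0.2104 0.1624] yaw -0.1001 tilt [ 0.0026  0.001  -1.    ] F [ 0.7  0.5 -3.8] w 0.0561
shift tool [0.007  0.0285 0.3912] spin -0.1421
```

Call:
play_rows(targets=[0, 0, 0, -0.071, 0, 0, 0, -0.071, 0, -0.0027, 0.02, 0, 0, -0.0027, 0.04, 0, 0, -0.0027, 0.045, 0, 0, -0.0027, 0.045, 0, 0, -0.0027, 0.045, 0])

```text
time_s: 5.7
eef_pos: [0.5297, 0.0129, 0.1592]
tcp_rot: [1.177, 1.23, -1.179]
contact_force: [0.5, -0.4, -4.4]
gripper_width: 0.0561
```

Call:
play_rows(targets=[0, -0.0027, 0.045, 0, 0, -0.0027, 0.045, 0, 0, -0.0027, 0.045, 0, 0, -0.0027, 0.036, 0, 0, -0.0027, 0.018, 0, 0, 0, 0.0073, 0, 0, 0, 0, 0])

```text
time_s: 6.4
eef_pos: [0.5249, -0.1824, 0.1592]
tcp_rot: [1.179, 1.229, -1.18]
contact_force: [-0.4, 0.1, -3.3]
gripper_width: 0.0556
```

Call:
play_rows(targets=[0.02, 0, 0, 0, 0.025, 0, 0, 0, 0.02, 0, 0, 0, 0.01, 0, 0, 0, 0, 0, 0, 0])

```text
time_s: 6.9
eef_pos: [0.5247, -0.18, 0.0835]
tcp_rot: [1.177, 1.233, -1.178]
contact_force: [0.1, -0.4, -3.3]
gripper_width: 0.0561
```

Run:
```python
from h import *
go(.5259,-.1816,.075,.042)
import pickle
o=np.zeros((520,800,3),np.uint8)
c=read_camera("side");pickle.dump(c,open("side1.pkl","wb"));b=c["img"][175:270,320:420]
o=cv2.resize(b,None,fx=6,fy=6,interpolation=cv2.INTER_CUBIC)
cv2.imwrite("pics/hover.png",o)
```

```text
t 6.9 pos [ 0.5247 -0.18    0.0835] yaw 0.0441 tilt [-0.0027  0.0017 -1.    ] F [ 0.1 -0.4 -3.3] w 0.0561
shift tool [0.0085 0.0011 0.0016] spin 0.0021
```

View pics/hover.png

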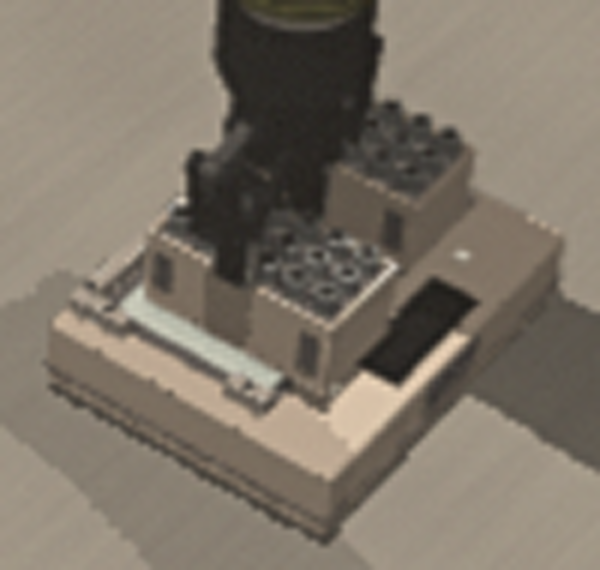

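The hovering rack is level at about (280,270). It is inboard of both side pads, in front of the back bar and clear of the other rack. I'll lower it gently onto the glass.

Call:
play_rows(targets=[0.005, 0, 0, 0, 0.004, 0, 0, 0, 0.002, 0, 0, 0, 0.001, 0, 0, 0, 0, 0, 0, 0])

```text
time_s: 7.45
eef_pos: [0.5254, -0.1821, 0.0729]
tcp_rot: [1.178, 1.229, -1.178]
contact_force: [-0.5, 0.6, -3.5]
gripper_width: 0.0557
```

Call:
play_rows(targets=[0.0015, 0, 0, 0, 0.0015, 0, 0, 0, 0, 0, 0, 0, 0, 0, 0, 0])

```text
time_s: 7.85
eef_pos: [0.5254, -0.182, 0.0699]
tcp_rot: [1.178, 1.229, -1.178]
contact_force: [-0.3, 0.9, -3.1]
gripper_width: 0.0562
```

Call:
play_rows(targets=[0.0015, 0, 0, 0, 0.001, 0, 0, 0, 0, 0, 0, 0, 0, 0, 0, 0])

```text
time_s: 8.25
eef_pos: [0.5254, -0.182, 0.0674]
tcp_rot: [1.178, 1.229, -1.178]
contact_force: [0.0, 0.7, -3.6]
gripper_width: 0.0555
```

Call:
play_rows(targets=[0.001, 0, 0, 0, 0.001, 0, 0, 0, 0, 0, 0, 0, 0, 0, 0, 0])

```text
time_s: 8.65
eef_pos: [0.5264, -0.1823, 0.0668]
tcp_rot: [1.179, 1.227, -1.177]
contact_force: [-2.1, 0.8, 5.4]
gripper_width: 0.0561
```

Call:
play_rows(targets=[0.0008, 0, 0, 0, 0.0007, 0, 0, 0, 0, 0, 0, 0, 0, 0, 0, 0])

```text
time_s: 9.05
eef_pos: [0.5271, -0.1825, 0.0667]
tcp_rot: [1.179, 1.225, -1.176]
contact_force: [-4.2, 0.6, 14.3]
gripper_width: 0.0557
```

```bash
python3 -c "
from h import *
go(.5454,-.1688,.064,.042)"
```

```text
t 9.05 pos [ 0.5271 -0.1825  0.0667] yaw 0.0417 tilt [ 0.004  -0.0016 -1.    ] F [-4.2  0.6 14.3] w 0.0557
shift tool [ 0.0028  0.0188 -0.013 ] spin -0.0003
```

Call:
play_rows(targets=[-0.0006, 0.003, 0, 0, 0, 0.004, 0, 0, 0, 0.004, 0, 0, 0, 0.003, 0, 0, 0, 0.001, 0, 0, 0, 0, 0, 0])

```text
time_s: 9.65
eef_pos: [0.5421, -0.1821, 0.0668]
tcp_rot: [1.179, 1.225, -1.177]
contact_force: [-3.0, 0.2, 9.6]
gripper_width: 0.0561
```

Call:
play_rows(targets=[0, 0.001, 0, 0, 0, 0.001, 0, 0, 0, 0, 0, 0])

```text
time_s: 9.95
eef_pos: [0.5439, -0.1821, 0.0668]
tcp_rot: [1.179, 1.225, -1.177]
contact_force: [-3.2, -0.4, 9.4]
gripper_width: 0.0559
```

Call:
play_rows(targets=[0, 0.001, 0, 0, 0, 0.001, 0, 0, 0, 0, 0, 0])

```text
time_s: 10.25
eef_pos: [0.5459, -0.182, 0.0668]
tcp_rot: [1.179, 1.225, -1.177]
contact_force: [-3.1, -0.4, 11.0]
gripper_width: 0.0559
```

Call:
play_rows(targets=[0, 0.001, 0, 0, 0, 0, 0, 0])

```text
time_s: 10.45
eef_pos: [0.5468, -0.182, 0.0668]
tcp_rot: [1.179, 1.225, -1.177]
contact_force: [-3.1, -1.1, 11.2]
gripper_width: 0.0557
```

Call:
play_rows(targets=[0, 0.001, 0, 0, 0, 0, 0, 0])

```text
time_s: 10.65
eef_pos: [0.5478, -0.1819, 0.0668]
tcp_rot: [1.179, 1.225, -1.177]
contact_force: [-3.1, -0.4, 10.0]
gripper_width: 0.056
```

Call:
play_rows(targets=[0, 0.001, 0, 0, 0, 0, 0, 0])

```text
time_s: 10.85
eef_pos: [0.5485, -0.1819, 0.0667]
tcp_rot: [1.179, 1.225, -1.177]
contact_force: [-3.6, 0.1, 11.5]
gripper_width: 0.0557
```

Call:
play_rows(targets=[0, 0.001, 0, 0, 0, 0, 0, 0])

```text
time_s: 11.05
eef_pos: [0.5486, -0.182, 0.0667]
tcp_rot: [1.178, 1.226, -1.179]
contact_force: [-8.2, 0.2, 14.4]
gripper_width: 0.0559
```

Call:
play_rows(targets=[0, 0.0005, 0, 0, 0, 0.0005, 0, 0, 0, 0, 0, 0])

```text
time_s: 11.35
eef_pos: [0.5486, -0.1821, 0.0667]
tcp_rot: [1.177, 1.228, -1.18]
contact_force: [-11.9, 0.6, 17.6]
gripper_width: 0.0561
```

The rack is on the back stop with about 9 N. Next I'll slide it to the side stop.

Call:
play_rows(targets=[0, 0, -0.002, 0, 0, 0, -0.003, 0, 0, 0, -0.003, 0, 0, 0, -0.001, 0, 0, 0, 0, 0])

```text
time_s: 11.85
eef_pos: [0.5482, -0.1758, 0.0667]
tcp_rot: [1.178, 1.224, -1.183]
contact_force: [-11.0, -5.8, 14.7]
gripper_width: 0.056
```

Call:
play_rows(targets=[0, 0, -0.001, 0, 0, 0, -0.001, 0, 0, 0, 0, 0])

```text
time_s: 12.15
eef_pos: [0.5482, -0.174, 0.0667]
tcp_rot: [1.178, 1.224, -1.183]
contact_force: [-10.8, -6.9, 15.9]
gripper_width: 0.0558
```

Call:
play_rows(targets=[0, 0, -0.001, 0, 0, 0, 0, 0])

```text
time_s: 12.35
eef_pos: [0.5481, -0.1731, 0.0668]
tcp_rot: [1.178, 1.224, -1.183]
contact_force: [-11.1, -6.4, 15.1]
gripper_width: 0.0558
```

Call:
play_rows(targets=[0, 0, -0.001, 0, 0, 0, 0, 0])

```text
time_s: 12.55
eef_pos: [0.5481, -0.1721, 0.0667]
tcp_rot: [1.178, 1.224, -1.183]
contact_force: [-10.9, -7.4, 15.8]
gripper_width: 0.056
```

Call:
play_rows(targets=[0, 0, -0.001, 0, 0, 0, 0, 0])

```text
time_s: 12.75
eef_pos: [0.548, -0.1714, 0.0667]
tcp_rot: [1.177, 1.223, -1.183]
contact_force: [-9.9, -7.5, 15.0]
gripper_width: 0.0558
```

Call:
play_rows(targets=[0, 0, -0.001, 0, 0, 0, 0, 0])

```text
time_s: 12.95
eef_pos: [0.548, -0.1713, 0.0668]
tcp_rot: [1.177, 1.222, -1.184]
contact_force: [-9.7, -10.1, 15.0]
gripper_width: 0.0559
```

Call:
play_rows(targets=[0, 0, -0.001, 0, 0, 0, 0, 0])

```text
time_s: 13.15
eef_pos: [0.5481, -0.1712, 0.0669]
tcp_rot: [1.177, 1.221, -1.185]
contact_force: [-9.8, -11.7, 13.6]
gripper_width: 0.0558
```

Call:
play_rows(targets=[0, 0, -0.001, 0, 0, 0, 0, 0])

```text
time_s: 13.35
eef_pos: [0.5481, -0.171, 0.067]
tcp_rot: [1.177, 1.22, -1.185]
contact_force: [-8.4, -13.1, 13.3]
gripper_width: 0.056
```

Run:
```python
from h import *
go(.5454,-.1688,.0667,.042); print(read_state()["wrist_torque"])
c=read_camera("side");b=c["img"][175:270,320:420]
d=read_camera("top");e=d["img"][230:305,345:440]
cv2.imwrite("pics/seated.png",cv2.resize(b,None,fx=6,fy=6,interpolation=cv2.INTER_CUBIC))
```

```text
t 13.35 pos [ 0.5481 -0.171   0.067 ] yaw 0.0366 tilt [ 0.0012 -0.0079 -1.    ] F [ -8.4 -13.1  13.3] w 0.056
shift tool [ 0.0002 -0.0027 -0.0023] spin -0.0054
[-3.17028672  1.93021158  0.38227462]
```

View pics/seated.png

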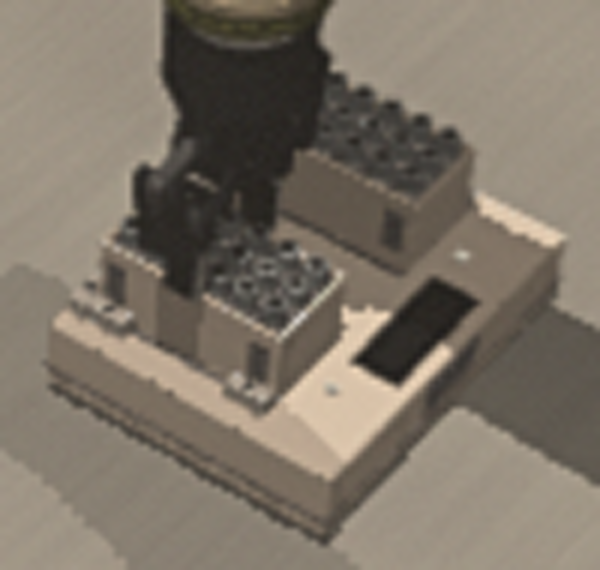

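The picture shows the rack seated against both side pads, (100,305) and (250,390), and against the back bar. The other rack has not moved. I'll add a little push for margin, then let it settle and check.

Call:
play_rows(targets=[0.0003, 0.0005, -0.0005, 0, 0, 0.0005, -0.0005, 0, 0, 0.0005, 0, 0, 0, 0, 0, 0, 0, 0, 0, 0, 0, 0, 0, 0])

```text
time_s: 14.05
eef_pos: [0.5482, -0.1711, 0.0668]
tcp_rot: [1.176, 1.22, -1.188]
contact_force: [-15.5, -14.8, 19.1]
gripper_width: 0.0556
```

Call:
play_rows(targets=[0, 0, 0, 0, 0, 0, 0, 0, 0, 0, 0, 0, 0, 0, 0, 0, 0, 0, 0, 0, 0, 0, 0, 0, 0, 0, 0, 0, 0, 0, 0, 0])

```text
time_s: 14.85
eef_pos: [0.5482, -0.171, 0.0669]
tcp_rot: [1.176, 1.22, -1.188]
contact_force: [-15.8, -14.9, 20.1]
gripper_width: 0.056
```

Run:
```python
from h import *
go(.5454,-.1688,.0667,.042)
c=read_camera("side");b=c["img"][195:250,330:385]
cv2.imwrite("pics/final.png",cv2.resize(b,None,fx=10,fy=10,interpolation=cv2.INTER_CUBIC))
```

```text
t 14.85 pos [ 0.5482 -0.171   0.0669] yaw 0.0354 tilt [-0.0012 -0.0088 -1.    ] F [-15.8 -14.9  20.1] w 0.056
shift tool [ 0.0002 -0.0027 -0.0023] spin -0.0066
```

View pics/final.png

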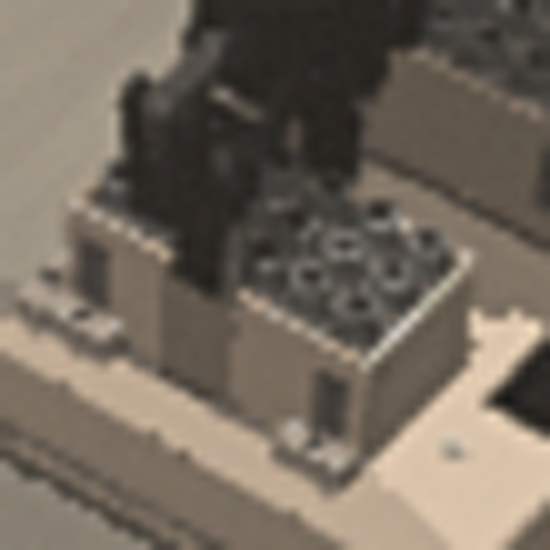

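The close-up shows the long side flush on both pads, (70,320) and (315,455), and the underside flat on the glass. The forces are steady, so I'll hand in.

```bash
python3 -c "
from h import *
print(arm.hand_in()); go(.5482,-.171,.0669,.042)"
```

```text
the job is handed in; nothing more can be done
None
the job is handed in; nothing more can be done
```

I picked up the waiting rack across its 60 mm width and lowered it onto the glass of the free left place. I slid it to the back stop, then along it to the side stop. I handed in at about 15 s of the 56 s allowed, with the rack still gripped and pressed against both stops.

**Last checks:**
- **Forces:** the tool read steady forces of about -16 N in x, -15 N in y and +20 N in z. Allowing for glass friction, I estimate roughly 10 N on each stop. The largest tool force I saw was well under the 50 N limit.
- **Pose:** the tool yaw was 0.035 rad against about 0.042 rad measured for the reader, and the tool tilt was 0.009 rad. Both are within limits.
- **Picture:** the last side view shows the rack flat on the glass, flush on both side pads and at the back bar. The other rack looked unmoved.

**What disagreed or stayed unchecked:**
- **Position:** the final tool position was 2–3 mm from my camera estimate of the fully-home point. I trusted the contact with the stops, because that estimate carries similar camera and grasp errors.
- **Reader angle:** the two views disagreed, 0.024 rad from the side and 0.046 rad from the top. I used the top view's edge lines.
- **Gripper opening:** it read 56 mm rather than 60 mm; the rack has a recess where the finger sits.
- **Hand-in:** it gave no verdict, and the state could no longer be read afterwards.

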